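Set out a glaze line blend in the sample rack

ROBOT

A 6-joint arm with a two-finger parallel gripper is mounted at the origin on a cart in front of the work surface, level with it; the furniture and walls round the work are solid. World frame = base frame: x ahead of the robot, y to its left, z up, the work surface at z = 0. Lengths are in m, angles in rad, forces in N, time in s.
With the tool pointing down it reaches from about 0.25 to 0.775 m from the base axis. Payload 4 kg.
Tool frame: the origin (TCP) lies at the very end of the fingers, on their centre line; the grasp point (between the pads) lies bot.grip_point_offset behind it (bot.grip_point_offset is the distance from the TCP to the grasp point, in m); z points along the fingers, y is the line along which they close (so a half turn about z gives the same grasp; the last joint's range is limited). The gripper opens to 94 mm and grips with 3 to 60 N. Pads are 16 mm wide; open, the fingers measure 119 mm over their backs; the gripper's body (75 mm by 177 mm) begins 78 mm behind the grasp point.
Start: joints at [-1.208, 0.087, 1.371, -0, 1.684, -0.103], TCP at [0.247, -0.491, 0.206] pointing down, gripper open.
Joint ranges: [-3.1, 3.1], [-0.76, 2.03], [0.27, 2.55], [-1.08, 4.22], [0.17, 2.65], [-2.57, 2.57]. Speed limits (rad/s): [2.79, 2.79, 3.14, 3.14, 3.14, 3.14].

INTERFACE

Orientations are given as [roll, pitch, yaw] about the fixed x, y, z axes, in that order (R = Rz(yaw) Ry(pitch) Rx(roll)).
In Python, from cell import bot gives the robot as it stands.
- The arm moves only by the shell command python3 -m inch 'ROWS'. ROWS is JSON, a list of rows, each an object with "delta_pos": the shift along the world's x, y, z in cm, a list of three; "twist": the turn, a rotation vector about the world's x, y, z in degrees, a list of three; "hand": the finger opening in cm, from 0 to 9.4. In form: [{"delta_pos": [x, y, z], "twist": [ax, ay, az], "hand": hand}, ...]. A call has exactly 10 rows; each row is the pose to reach, as a shift and turn from the pose commanded when the call began; what a row does not reach only later rows make up. A row lasts 1/12 s, in which the tool goes at most 41.7 mm and 7.16 degrees, less where a joint would pass 70% of its speed; a pose out of reach is approached as far as the arm can. A call with a gripper value outside its range is refused whole. The fingers move at their own pace and stop on an object; the grip force is fixed at half the most. Time passes only in rows, so rows that repeat a pose let the fingers close, or fill a call up. It gives the time, the measured TCP pose, the force, the opening and the grip force at its end, in the units of the state.
- bot.get_state(): the state, without advancing time (a new reading comes with each control period).
- bot.capture(name): name is "scene" or "top" or "wrist"; returns a dict with "pixels" (420x560x3 uint8, red, green, blue), "fovy" (degrees; the focal length in pixels is half the picture's height over the tangent of half this angle, whatever the lens; pixels are square), "cx", "cy" (the principal point, pixels), "k1" (the pictures are not rectified: a ray, as slopes to the right and down, at radius r is drawn at 1 + k1 r^2 times it, then the intrinsics apply), "eye" and "rotation" of the camera in the world; the wrist camera has in their place "tool_from_camera" (4x4, takes a point from camera to tool coordinates, whose origin is the TCP and whose axes are the flange's). Camera axes: x right, y down, z forward; pixel columns grow to the right and rows downward; lengths in m; the calibration is good to about 2 mm. A picture is of the moment at which its call begins: read the wrist's pose just before it. There is no depth.
- bot.hand_in(): hands the job in; it is judged then, once.
The state is a dict: "t": time; "joints": joint angles; "joint_velocities": joint speeds; "effort": joint torques, N m; "position": TCP position; "tcp_rot": TCP orientation; "force": force on the tool from outside, world axes, zero at the start; "moment": the same for the moment, N m; "finger_gap": finger opening in m; "grip_force": force on a finger pad.
Only numpy, scipy, OpenCV 4.12 (cv2) and the standard library are available. Lean on these libraries where they do the work, as an engineer would, in place of code of your own. Each camera call takes 0.05 s, during which the arm holds its last target. There are 200 camera calls.

TASK

The four green glaze test tiles are the mixtures of a line blend whose two end tiles, cream and almost black, already stand in the outermost bays of the wooden sample rack. Stand the four in the free bays, one to a bay, so that the shade deepens step by step from the cream tile to the black one, each upright with its foot flat on the rack's floor and pointing squarely to the open front like the end tiles. Set them down without dropping or tipping any, and leave the end tiles, bowl, tape and pencil where they are.

Things in the scene. Friction and masses are not known exactly. Their poses are not given: they have to be found in the camera images.
- rack: fixed wooden rack 335 x 70 mm, origin centre of underside, open front to -x. Six bays in a row at y = +-27.5, +-82.5, +-137.5 mm, 50 mm wide, floor at z = 14 mm, from x = -31 (front lip, top z 19) to x = 27 (back board, top z 42); dividers 5 mm thick, top z 28. A centred tile has its origin at x = 15, z = 14 mm and axes parallel to the rack's. The outermost bays hold the end tiles.
- tile_pale: L-shaped glazed clay test tile, pale lime green (the lightest of the four): blade 8 mm thick, 36 wide, 75 high; foot 8 mm high, 36 wide, reaching 38 mm forward of the blade's middle plane. Origin on the underside below the middle of the blade; x = blade thickness (foot points to -x), y = blade width, z up. Loose, about 65 g, stands on the table top at z = 0 at the start.
- tile_leaf: L-shaped glazed clay test tile, bright leaf green (the second lightest): blade 8 mm thick, 36 wide, 75 high; foot 8 mm high, 36 wide, reaching 38 mm forward of the blade's middle plane. Origin on the underside below the middle of the blade; x = blade thickness (foot points to -x), y = blade width, z up. Loose, about 65 g, stands on the table top at z = 0 at the start.
- tile_forest: L-shaped glazed clay test tile, forest green (the second darkest): blade 8 mm thick, 36 wide, 75 high; foot 8 mm high, 36 wide, reaching 38 mm forward of the blade's middle plane. Origin on the underside below the middle of the blade; x = blade thickness (foot points to -x), y = blade width, z up. Loose, about 65 g, stands on the table top at z = 0 at the start.
- tile_deep: L-shaped glazed clay test tile, very dark blue-green (the darkest of the four): blade 8 mm thick, 36 wide, 75 high; foot 8 mm high, 36 wide, reaching 38 mm forward of the blade's middle plane. Origin on the underside below the middle of the blade; x = blade thickness (foot points to -x), y = blade width, z up. Loose, about 65 g, stands on the table top at z = 0 at the start.
- end_cream: L-shaped glazed clay test tile, cream white: blade 8 mm thick, 36 wide, 75 high; foot 8 mm high, 36 wide, reaching 38 mm forward of the blade's middle plane. Origin on the underside below the middle of the blade; x = blade thickness (foot points to -x), y = blade width, z up. The light end tile: stands loose in one of the two outermost bays of the rack, either one.
- end_black: L-shaped glazed clay test tile, almost black: blade 8 mm thick, 36 wide, 75 high; foot 8 mm high, 36 wide, reaching 38 mm forward of the blade's middle plane. Origin on the underside below the middle of the blade; x = blade thickness (foot points to -x), y = blade width, z up. The dark end tile: stands loose in the other outermost bay of the rack.
- glaze_bowl: striped blue and white bowl, 129 mm across, 96 mm high, origin at the centre of its underside; bystander at the right front, leave alone
- tape_roll: roll of masking tape lying flat, 98 mm across, 25 mm high, origin at the centre of its underside; bystander behind the rack, leave alone
- pencil: black pencil lying on the table, 135 mm long (along its y), 8 mm high, origin at the centre of its underside; bystander at the left, leave alone
Not all that is in view belongs to the job. Leave any orange or pink look-alike of the tile_deep alone.

How it is judged:
At the end, for the whole second after the job is handed in: All six tiles stand in order of shade from the cream end, one to a bay: within 11 mm of the bay's middle along the rack and 12 mm in depth, foot on the floor (4 mm), upright within 0.12 rad, square within 0.3 rad, feet to the front, released and at rest (x of end_cream in the frame of rack between 0.003 and 0.027 m and z of end_cream in the frame of rack between 0.01 and 0.018 m and angle between each of end_cream, tile_pale, tile_leaf, tile_forest, tile_deep, end_black's own z axis and vertical below 0.12 rad and angle between the x axis of each of end_cream, tile_pale, tile_leaf, tile_forest, tile_deep, end_black and the x axis of rack, either way round below 0.3 rad and linear speed of each of end_cream, tile_pale, tile_leaf, tile_forest, tile_deep, end_black below 0.02 m/s and x of tile_pale in the frame of rack between 0.003 and 0.027 m and z of tile_pale in the frame of rack between 0.01 and 0.018 m and x of tile_leaf in the frame of rack between 0.003 and 0.027 m and z of tile_leaf in the frame of rack between 0.01 and 0.018 m and x of tile_forest in the frame of rack between 0.003 and 0.027 m and z of tile_forest in the frame of rack between 0.01 and 0.018 m and x of tile_deep in the frame of rack between 0.003 and 0.027 m and z of tile_deep in the frame of rack between 0.01 and 0.018 m and x of end_black in the frame of rack between 0.003 and 0.027 m and z of end_black in the frame of rack between 0.01 and 0.018 m and ((y of end_cream in the frame of rack between 0.1265 and 0.1485 m and y of tile_pale in the frame of rack between 0.0715 and 0.0935 m and y of tile_leaf in the frame of rack between 0.0165 and 0.0385 m and y of tile_forest in the frame of rack between -0.0385 and -0.0165 m and y of tile_deep in the frame of rack between -0.0935 and -0.0715 m and y of end_black in the frame of rack between -0.1485 and -0.1265 m) or (y of end_cream in the frame of rack between -0.1485 and -0.1265 m and y of tile_pale in the frame of rack between -0.0935 and -0.0715 m and y of tile_leaf in the frame of rack between -0.0385 and -0.0165 m and y of tile_forest in the frame of rack between 0.0165 and 0.0385 m and y of tile_deep in the frame of rack between 0.0715 and 0.0935 m and y of end_black in the frame of rack between 0.1265 and 0.1485 m))); the robot touches nothing.
It fails at once if a test tile is tipped over (leans more than 35 degrees) (angle between any of end_cream, tile_pale, tile_leaf, tile_forest, tile_deep, end_black's own z axis and vertical above 0.6 rad).
It fails at once if one of the four tiles is dropped or knocked away (faster than 0.5 m/s with no finger on it) ((linear speed of tile_pale above 0.5 m/s and contact force between the fingers and tile_pale below 0.05 N) or (linear speed of tile_leaf above 0.5 m/s and contact force between the fingers and tile_leaf below 0.05 N) or (linear speed of tile_forest above 0.5 m/s and contact force between the fingers and tile_forest below 0.05 N) or (linear speed of tile_deep above 0.5 m/s and contact force between the fingers and tile_deep below 0.05 N)).
It fails at once if an end tile is shifted by more than 25 mm (distance of any of end_cream, end_black from where it was at the start of the episode above 0.025 m).
It fails at once if the bowl, tape roll or pencil is moved by more than 30 mm (distance of any of glaze_bowl, tape_roll, pencil from where it was at the start of the episode above 0.03 m).
It also fails if it takes over 88 s, if anything falls off the work surface, if the arm or the gripper's body presses on something with over 40 N, if the wrist force passes 120 N, or if a joint passes its speed limit or range.

## Working session

There is one attempt and no reset: what is moved stays moved. The work goes in short steps, Python scripts to look and compute and a shell command to move; the robot and the scene stay as the last step left them, time stands still between calls to the robot, and variables do not carry over. Pictures are saved under pics/ and viewed, at most 14 in all, crops included, and the job is handed in when it is done.

```bash
mkdir -p pics; python3 - <<'E'
from cell import bot
import cv2
s=bot.get_state();print(s['t'],s['position'],s['tcp_rot'],bot.grip_point_offset)
for n in("scene","top"):
    c=bot.capture(n);cv2.imwrite(f"pics/{n}0.png",c["pixels"][:,:,::-1]);print({k:v for k,v in c.items() if k!="pixels"})
E
```

```text
0.0 [ 0.24680503 -0.49090213  0.20432127] [-3.13941861e+00 -2.04156585e-04  4.65745639e-01] 0.0188
{'fovy': 57.11015295306659, 'cx': 278.7782689783658, 'cy': 212.3215321339199, 'k1': -0.05796843004229558, 'eye': array([0.07357798, 0.46657418, 0.56234735]), 'rotation': array([-2.17395258, -0.01788603, -2.35834547])}
{'fovy': 45.20859188353564, 'cx': 281.8447387781093, 'cy': 218.34546080107546, 'k1': -0.13558663726833067, 'eye': array([ 0.49540673, -0.03529367,  1.36656523]), 'rotation': array([-3.06547438, -0.01147438, -1.59154903])}
```

View pics/top0.png

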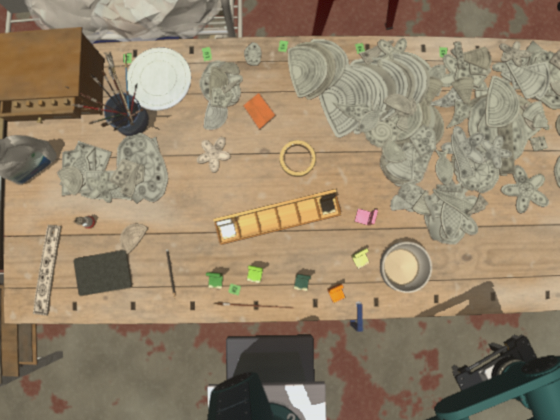

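View pics/scene0.png

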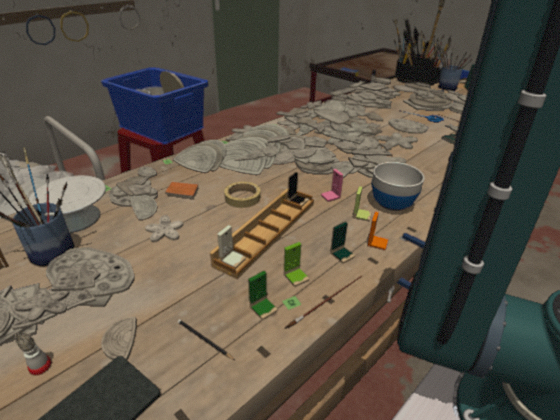

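```bash
cat > h.py <<'E'
import numpy as np, cv2
from scipy.spatial.transform import Rotation as Rn
from cell import bot
def cam(name):
    s=bot.get_state(); c=bot.capture(name)
    if name=="wrist":
        T=np.eye(4);T[:3,:3]=Rn.from_euler('xyz',s['tcp_rot']).as_matrix();T[:3,3]=s['position']
        M=T@c["tool_from_camera"];c["R"],c["e"]=M[:3,:3],M[:3,3]
    else: c["R"],c["e"]=Rn.from_euler('xyz',c['rotation']).as_matrix(),np.array(c["eye"])
    f=c["pixels"].shape[0]/2/np.tan(np.radians(c["fovy"])/2);c["f"]=f
    return c
def plane(c,px,z):
    d=(np.atleast_2d(np.array(px,float))-[c["cx"],c["cy"]])/c["f"]
    u=d.copy()
    for _ in range(20): u=d/(1+c["k1"]*(u**2).sum(1,keepdims=True))
    r=np.c_[u,np.ones(len(u))]@c["R"].T
    return (c["e"]+r*((z-c["e"][2])/r[:,2])[:,None])[:,:2]
def save(c,n,box=None,k=1):
    im=c["pixels"][:,:,::-1]
    if box: im=im[box[1]:box[3],box[0]:box[2]]
    cv2.imwrite(n,cv2.resize(im,None,fx=k,fy=k,interpolation=cv2.INTER_CUBIC))
E
python3 - <<'E'
from h import *
c=cam("top");save(c,"pics/topz.png",(200,185,390,305),4)
for n,p,z in [("rackL front",(217,243),.019),("rackR",(340,215),.019),("rackR back",(336,191),.042),("rackL back",(214,219),.042),("forest",(216,281),.04),("leaf",(255,273),.04),("deep",(302,282),.04),("pale",(361,259),.04),("orange",(336,294),.04),("bowl",(405,267),.096)]:
    print(n,plane(c,p,z).round(3))
E
```

```text
rackL front [[0.535 0.122]]
rackR [[ 0.604 -0.209]]
rackR back [[ 0.666 -0.198]]
rackL back [[0.598 0.126]]
forest [[0.435 0.123]]
leaf [[0.454 0.021]]
deep [[ 0.428 -0.102]]
pale [[ 0.485 -0.259]]
orange [[ 0.394 -0.191]]
bowl [[ 0.462 -0.362]]
```

View pics/topz.png

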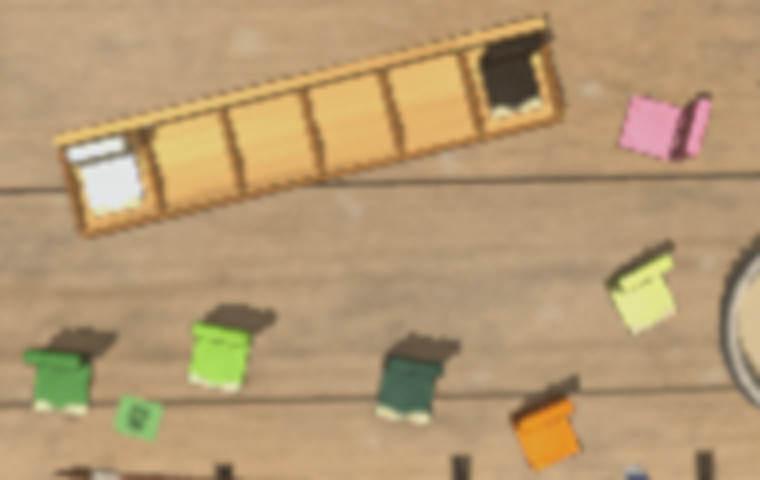

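```bash
python3 -m inch '[{"delta_pos":[2,4,1],"twist":[0,0,6],"hand":4},{"delta_pos":[4,7,2],"twist":[0,0,13],"hand":4},{"delta_pos":[6,10,3],"twist":[0,0,20],"hand":4},{"delta_pos":[8,13,4],"twist":[0,0,27],"hand":4},{"delta_pos":[10,16,5],"twist":[0,0,34],"hand":4},{"delta_pos":[12,19,6],"twist":[0,0,41],"hand":4},{"delta_pos":[13,22,7],"twist":[0,0,48],"hand":4},{"delta_pos":[14,25,8],"twist":[0,0,54],"hand":4},{"delta_pos":[15,28,9],"twist":[0,0,60],"hand":4},{"delta_pos":[15,30,9],"twist":[0,0,63],"hand":4}]'
python3 - <<'E'
from h import *
c=cam("wrist");print(bot.get_state()['position'],c["tool_from_camera"].round(3),c["f"],c["e"]);save(c,"pics/w0.png")
E
```

```text
t: 0.98
position: [0.3985, -0.1893, 0.2974]
tcp_rot: [3.138, 0.001, 1.572]
force: [-0.1, 0.3, 0.4]
finger_gap: 0.0405
grip_force: 0.0
[ 0.39781532 -0.18678947  0.29715798] [[ 0.001 -0.974 -0.228  0.066]
 [ 1.     0.001  0.     0.   ]
 [-0.    -0.228  0.974 -0.179]
 [ 0.     0.     0.     1.   ]] 295.10291334596553 [ 0.39807862 -0.12304843  0.47590291]
```

View pics/w0.png

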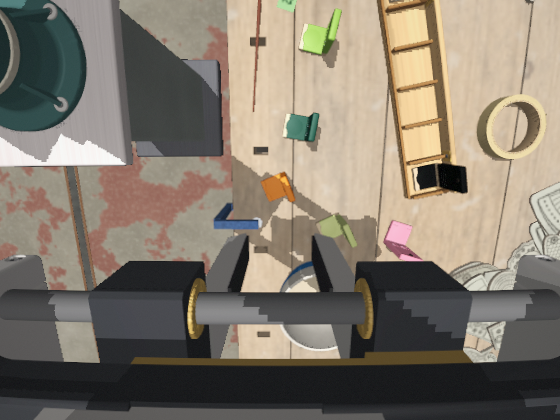

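```bash
python3 - <<'E'
from h import *;import pickle
pickle.dump(cam("wrist"),open("v1.pkl","wb"))
E
python3 -m inch '[{"delta_pos":[0,2,0],"twist":[0,0,0],"hand":4},{"delta_pos":[0,4,0],"twist":[0,0,0],"hand":4},{"delta_pos":[0,6,0],"twist":[0,0,0],"hand":4},{"delta_pos":[0,9,0],"twist":[0,0,0],"hand":4},{"delta_pos":[0,12,0],"twist":[0,0,0],"hand":4},{"delta_pos":[0,14,0],"twist":[0,0,0],"hand":4},{"delta_pos":[0,15,0],"twist":[0,0,0],"hand":4},{"delta_pos":[0,15,0],"twist":[0,0,0],"hand":4},{"delta_pos":[0,15,0],"twist":[0,0,0],"hand":4},{"delta_pos":[0,15,0],"twist":[0,0,0],"hand":4}]'
python3 - <<'E'
from h import *;import pickle
v2=cam("wrist");pickle.dump(v2,open("v2.pkl","wb"));v1=pickle.load(open("v1.pkl","rb"))
save(v2,"pics/w2.png")
def cr(v,x,y): return cv2.resize(v["pixels"][y:y+50,x:x+65,::-1],None,fx=6,fy=6,interpolation=cv2.INTER_CUBIC)
cv2.imwrite("pics/m1.png",np.vstack([np.hstack([cr(v1,265,100),cr(v1,305,200)]),np.hstack([cr(v1,285,5),cr(v2,265,245)])]))
E
```

```text
t: 1.92
position: [0.3971, -0.0426, 0.2952]
tcp_rot: [-3.141, 0.001, 1.563]
force: [-1.0, -0.2, -0.3]
finger_gap: 0.0401
grip_force: 0.0
```

View pics/w2.png

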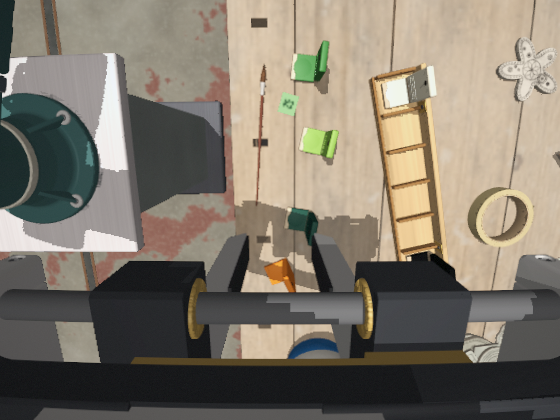

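View pics/m1.png

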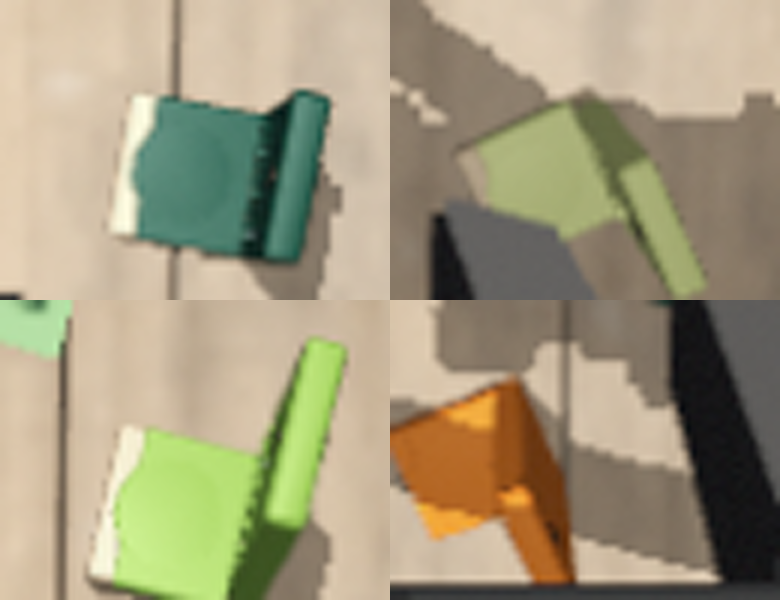

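```bash
python3 - <<'E'
from h import *;import pickle
v=pickle.load(open("v2.pkl","rb"));p=v["pixels"][:,:,::-1]
r=lambda a,k:cv2.resize(a,None,fx=k,fy=k,interpolation=cv2.INTER_CUBIC)
a=r(p[30:100,280:340],7)  #420x490
b=np.rot90(r(p[60:270,365:450],3.6)) # 756x306
b=np.ascontiguousarray(b)
o=np.zeros((600,760,3),np.uint8);o[:306,:756]=b
a=r(p[35:93,285:335],5);o[310:600,:250]=a
cv2.imwrite("pics/m2.png",o)
E
```

```text
(no output)
```

View pics/m2.png

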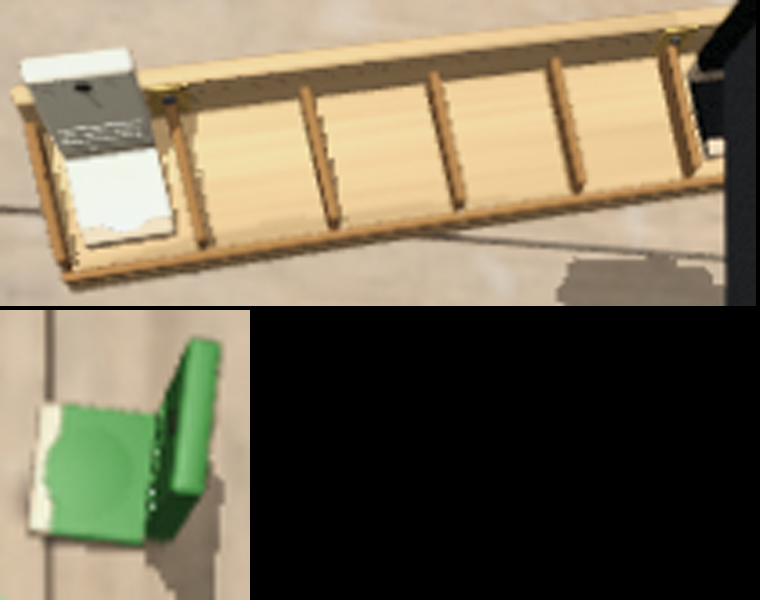

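```bash
python3 - <<'E'
from h import *;import pickle
v1=pickle.load(open("v1.pkl","rb"));v2=pickle.load(open("v2.pkl","rb"))
def tile(n,v,P,x0,y0,k):
    P=np.array(P,float)/k+[x0,y0]-.4; w=plane(v,P,.075); c=w.mean(0)
    d=(w[1]+w[0]-w[2]-w[3])/2; q=plane(v,[P.mean(0)],.075)[0]
    print(n,c.round(4),"len",np.linalg.norm(d).round(4),"yaw",np.degrees(np.arctan2(-d[0],d[1])).round(1))
tile("deep",v1,[(297,92),(330,98),(298,262),(264,258)],265,100,6)
tile("pale",v1,[(232,170),(258,158),(316,288),(290,297)],305,200,6)
tile("leaf",v1,[(310,38),(346,44),(303,228),(265,220)],285,5,6)
tile("forest",v2,[(195,28),(220,32),(205,184),(173,178)],285,35,5)
old=lambda P:np.c_[(305-np.array(P,float)[:,1])/3.6+365-.4,np.array(P,float)[:,0]/3.6+60-.4]
F=plane(v2,old([(205,245),(335,225),(459,207),(578,190),(692,172)]),.028)
B=plane(v2,old([(176,108),(307,90),(434,73),(555,60),(668,47)]),.028)
ys=np.array([.11,.055,0,-.055,-.11])
src=np.r_[np.c_[-.031+0*ys,ys],np.c_[.027+0*ys,ys]];dst=np.r_[F,B]
print("depth",np.linalg.norm(F-B,axis=1).round(4))
sm,dm=src.mean(0),dst.mean(0);U,S,V=np.linalg.svd((src-sm).T@(dst-dm));R=(U@V).T
t=dm-R@sm;print("rack",t.round(4),np.degrees(np.arctan2(R[1,0],R[0,0])));print(((src@R.T+t)-dst).round(4))
c=plane(v2,old([(22,63),(128,48),(133,68),(27,84)]),.089).mean(0);print("cream in rack",((c-t)@R).round(4))
for n,y in zip(["pale","leaf","forest","deep"],[.0825,.0275,-.0275,-.0825]): print(n,(t+R@[.015,y]).round(4))
print(bot.get_state()['position'])
E
```

```text
deep [ 0.4435 -0.104 ] len 0.0357 yaw -9.9
pale [ 0.5    -0.2533] len 0.0358 yaw 26.3
leaf [0.4668 0.0202] len 0.0361 yaw -12.5
forest [0.454  0.1285] len 0.0356 yaw -6.3
depth [0.0565 0.0571 0.058  0.0577 0.0571]
rack [ 0.5993 -0.0396] 12.648583064498226
[[-0.0007  0.0021]
 [-0.0004  0.0003]
 [ 0.0001 -0.0014]
 [ 0.0004 -0.0026]
 [-0.0004 -0.0031]
 [ 0.0006  0.0033]
 [ 0.0003  0.0015]
 [-0.0003  0.0008]
 [ 0.0002  0.0002]
 [ 0.0002 -0.0011]]
cream in rack [0.0162 0.1358]
pale [0.5959 0.0442]
leaf [ 0.6079 -0.0095]
forest [ 0.62   -0.0631]
deep [ 0.632  -0.1168]
[ 0.39711144 -0.04267084  0.29518264]
```

```bash
python3 -m inch '[{"delta_pos":[2,-3,-3],"twist":[0,0,-5],"hand":4},{"delta_pos":[4,-5.5,-7],"twist":[0,0,-9.6],"hand":4},{"delta_pos":[4.65,-6.3,-11],"twist":[0,0,-9.6],"hand":4},{"delta_pos":[4.65,-6.3,-15],"twist":[0,0,-9.6],"hand":4},{"delta_pos":[4.65,-6.3,-18],"twist":[0,0,-9.6],"hand":4},{"delta_pos":[4.65,-6.3,-20.5],"twist":[0,0,-9.6],"hand":4},{"delta_pos":[4.65,-6.3,-22.5],"twist":[0,0,-9.6],"hand":4},{"delta_pos":[4.65,-6.3,-24],"twist":[0,0,-9.6],"hand":4},{"delta_pos":[4.65,-6.3,-25],"twist":[0,0,-9.6],"hand":4},{"delta_pos":[4.65,-6.3,-25.4],"twist":[0,0,-9.6],"hand":4}]'
python3 -m inch '[{"delta_pos":[0,0,0],"twist":[0,0,0],"hand":3},{"delta_pos":[0,0,0],"twist":[0,0,0],"hand":2},{"delta_pos":[0,0,0],"twist":[0,0,0],"hand":1.5},{"delta_pos":[0,0,0],"twist":[0,0,0],"hand":1},{"delta_pos":[0,0,0],"twist":[0,0,0],"hand":0.5},{"delta_pos":[0,0,0],"twist":[0,0,0],"hand":0},{"delta_pos":[0,0,0],"twist":[0,0,0],"hand":0},{"delta_pos":[0,0,0],"twist":[0,0,0],"hand":0},{"delta_pos":[0,0,0],"twist":[0,0,0],"hand":0},{"delta_pos":[0,0,0],"twist":[0,0,0],"hand":0}]'
python3 - <<'E'
from h import *
c=cam("wrist");save(c,"pics/g1.png")
E
```

```text
t: 2.8
position: [0.4422, -0.105, 0.0395]
tcp_rot: [-3.138, -0.0, 1.396]
force: [0.2, 0.1, 0.0]
finger_gap: 0.0401
grip_force: 0.0
t: 3.63
position: [0.4441, -0.1046, 0.0425]
tcp_rot: [3.14, 0.0, 1.398]
force: [-0.1, -0.2, 5.0]
finger_gap: 0.0078
grip_force: 30.0
```

View pics/g1.png

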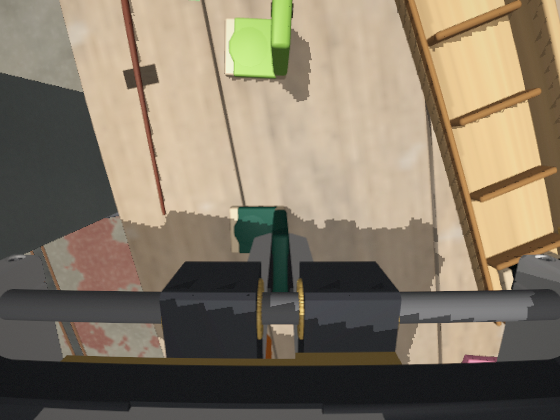

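```bash
python3 -m inch '[{"delta_pos":[0,0,1.5],"twist":[0,0,0],"hand":0},{"delta_pos":[0,0,4],"twist":[0,0,0],"hand":0},{"delta_pos":[1.5,0,6],"twist":[0,0,4],"hand":0},{"delta_pos":[4,0,6.5],"twist":[0,0,8],"hand":0},{"delta_pos":[7,-0.5,6.5],"twist":[0,0,12],"hand":0},{"delta_pos":[10,-0.8,6.5],"twist":[0,0,16],"hand":0},{"delta_pos":[13,-1,6.5],"twist":[0,0,20],"hand":0},{"delta_pos":[16,-1.3,6.5],"twist":[0,0,22.5],"hand":0},{"delta_pos":[18,-1.3,6],"twist":[0,0,22.5],"hand":0},{"delta_pos":[18.85,-1.3,5.5],"twist":[0,0,22.5],"hand":0}]'
python3 -m inch '[{"delta_pos":[0,0,-0.5],"twist":[0,0,0],"hand":0},{"delta_pos":[0,0,-1],"twist":[0,0,0],"hand":0},{"delta_pos":[0,0,-1.5],"twist":[0,0,0],"hand":0},{"delta_pos":[0,0,-1.5],"twist":[0,0,0],"hand":0},{"delta_pos":[0,0,-1.5],"twist":[0,0,0],"hand":0},{"delta_pos":[0,0,-1.5],"twist":[0,0,0],"hand":0},{"delta_pos":[0,0,-1.5],"twist":[0,0,0],"hand":0},{"delta_pos":[0,0,-1.5],"twist":[0,0,0],"hand":0},{"delta_pos":[0,0,-1.5],"twist":[0,0,0],"hand":0},{"delta_pos":[0,0,-1.5],"twist":[0,0,0],"hand":0}]'
python3 - <<'E'
from h import *
c=cam("wrist");d=cam("scene")
a=c["pixels"][100:370,150:450,::-1];b=cv2.resize(d["pixels"][160:280,200:320,::-1],None,fx=3.6,fy=3.6,interpolation=cv2.INTER_CUBIC)
o=np.zeros((432,800,3),np.uint8);o[:324,:360]=cv2.resize(a,(360,324));o[:,365:797]=b
cv2.imwrite("pics/p1.png",o)
E
```

```text
t: 4.52
position: [0.6341, -0.1174, 0.0951]
tcp_rot: [3.141, -0.0, 1.791]
force: [0.0, -0.5, -1.0]
finger_gap: 0.0078
grip_force: 30.0
t: 5.35
position: [0.6321, -0.1175, 0.0818]
tcp_rot: [3.141, 0.0, 1.79]
force: [-0.2, -0.2, -1.2]
finger_gap: 0.0078
grip_force: 30.0
```

View pics/p1.png

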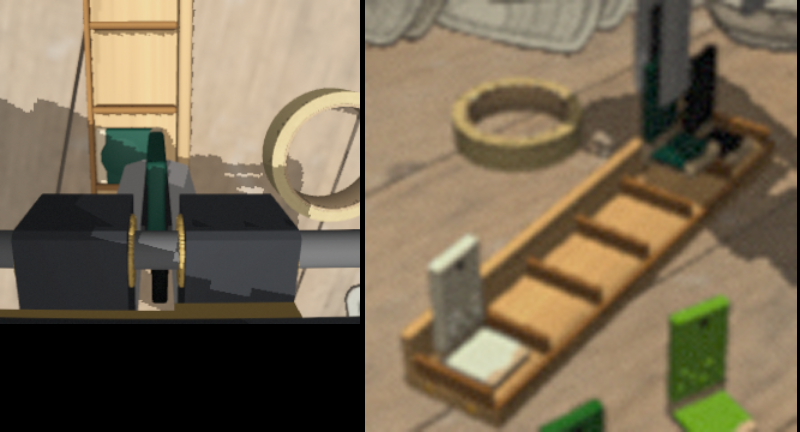

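```bash
python3 -m inch '[{"delta_pos":[0,0,-0.6],"twist":[0,0,0],"hand":0},{"delta_pos":[0,0,-1.2],"twist":[0,0,0],"hand":0},{"delta_pos":[0,0,-1.7],"twist":[0,0,0],"hand":0},{"delta_pos":[0,0,-2.1],"twist":[0,0,0],"hand":0},{"delta_pos":[0,0,-2.3],"twist":[0,0,0],"hand":0},{"delta_pos":[0,0,-2.4],"twist":[0,0,0],"hand":0},{"delta_pos":[0,0,-2.5],"twist":[0,0,0],"hand":0},{"delta_pos":[0,0,-2.5],"twist":[0,0,0],"hand":0},{"delta_pos":[0,0,-2.5],"twist":[0,0,0],"hand":0},{"delta_pos":[0,0,-2.5],"twist":[0,0,0],"hand":0}]'
python3 -m inch '[{"delta_pos":[0,0,0],"twist":[0,0,0],"hand":0.7},{"delta_pos":[0,0,0],"twist":[0,0,0],"hand":0.9},{"delta_pos":[0,0,0],"twist":[0,0,0],"hand":1.2},{"delta_pos":[0,0,0],"twist":[0,0,0],"hand":2},{"delta_pos":[0,0,0],"twist":[0,0,0],"hand":3},{"delta_pos":[0,0,0],"twist":[0,0,0],"hand":4},{"delta_pos":[0,0,1],"twist":[0,0,0],"hand":4},{"delta_pos":[0,0,4],"twist":[0,0,0],"hand":4},{"delta_pos":[0,0,8],"twist":[0,0,0],"hand":4},{"delta_pos":[0,0,12],"twist":[0,0,0],"hand":4}]'

```

```text
t: 6.28
position: [0.6323, -0.1175, 0.0567]
tcp_rot: [3.141, 0.0, 1.791]
force: [-0.0, -0.4, -0.8]
finger_gap: 0.0077
grip_force: 30.0
t: 7.12
position: [0.6311, -0.1172, 0.1772]
tcp_rot: [-3.139, -0.001, 1.79]
force: [1.2, 0.5, 1.4]
finger_gap: 0.04
grip_force: 0.0
```

```bash
python3 -m inch '[{"delta_pos":[-2,3,0],"twist":[0,0,-3],"hand":4},{"delta_pos":[-4,6,0],"twist":[0,0,-6],"hand":4},{"delta_pos":[-6.5,9,0],"twist":[0,0,-9],"hand":4},{"delta_pos":[-9,12,0],"twist":[0,0,-12],"hand":4},{"delta_pos":[-11,15,0],"twist":[0,0,-15],"hand":4},{"delta_pos":[-13,18,0],"twist":[0,0,-18.9],"hand":4},{"delta_pos":[-15,21,-0.5],"twist":[0,0,-18.9],"hand":4},{"delta_pos":[-17,23.5,-1.5],"twist":[0,0,-18.9],"hand":4},{"delta_pos":[-17.8,24.55,-3],"twist":[0,0,-18.9],"hand":4},{"delta_pos":[-17.8,24.55,-5],"twist":[0,0,-18.9],"hand":4}]'
python3 -m inch '[{"delta_pos":[0,0,-2],"twist":[0,0,0],"hand":4},{"delta_pos":[0,0,-4.5],"twist":[0,0,0],"hand":4},{"delta_pos":[0,0,-6.5],"twist":[0,0,0],"hand":4},{"delta_pos":[0,0,-8],"twist":[0,0,0],"hand":4},{"delta_pos":[0,0,-8.5],"twist":[0,0,0],"hand":3},{"delta_pos":[0,0,-8.5],"twist":[0,0,0],"hand":2},{"delta_pos":[0,0,-8.5],"twist":[0,0,0],"hand":1.2},{"delta_pos":[0,0,-8.5],"twist":[0,0,0],"hand":0.6},{"delta_pos":[0,0,-8.5],"twist":[0,0,0],"hand":0},{"delta_pos":[0,0,-8.5],"twist":[0,0,0],"hand":0}]'

```

```text
t: 7.95
position: [0.4536, 0.1308, 0.1289]
tcp_rot: [3.137, -0.003, 1.465]
force: [0.4, 1.1, 0.5]
finger_gap: 0.04
grip_force: 0.0
t: 8.78
position: [0.455, 0.1283, 0.0431]
tcp_rot: [3.139, -0.001, 1.461]
force: [-0.5, 0.1, 2.6]
finger_gap: 0.0077
grip_force: 30.0
```

```bash
python3 -m inch '[{"delta_pos":[0,0,1.5],"twist":[0,0,0],"hand":0},{"delta_pos":[0,0,4.5],"twist":[0,0,0],"hand":0},{"delta_pos":[1.5,-2,7],"twist":[0,0,3],"hand":0},{"delta_pos":[4,-5,7.5],"twist":[0,0,7],"hand":0},{"delta_pos":[6.5,-8,7.5],"twist":[0,0,11],"hand":0},{"delta_pos":[9,-11,7.5],"twist":[0,0,15],"hand":0},{"delta_pos":[11.5,-14,7.5],"twist":[0,0,19],"hand":0},{"delta_pos":[14,-16.5,7.5],"twist":[0,0,19],"hand":0},{"delta_pos":[16,-18.5,7],"twist":[0,0,19],"hand":0},{"delta_pos":[16.6,-19.2,6],"twist":[0,0,19],"hand":0}]'
python3 -m inch '[{"delta_pos":[0,0,-0.5],"twist":[0,0,0],"hand":0},{"delta_pos":[0,0,-1.3],"twist":[0,0,0],"hand":0},{"delta_pos":[0,0,-2.1],"twist":[0,0,0],"hand":0},{"delta_pos":[0,0,-2.9],"twist":[0,0,0],"hand":0},{"delta_pos":[0,0,-3.6],"twist":[0,0,0],"hand":0},{"delta_pos":[0,0,-4.1],"twist":[0,0,0],"hand":0},{"delta_pos":[0,0,-4.4],"twist":[0,0,0],"hand":0},{"delta_pos":[0,0,-4.6],"twist":[0,0,0],"hand":0},{"delta_pos":[0,0,-4.6],"twist":[0,0,0],"hand":0},{"delta_pos":[0,0,-4.6],"twist":[0,0,0],"hand":0}]'
python3 - <<'E'
from h import *
c=cam("wrist")
cv2.imwrite("pics/p2.png",c["pixels"][60:380,100:460,::-1])
E
```

```text
t: 9.62
position: [0.6234, -0.0677, 0.1026]
tcp_rot: [3.137, 0.003, 1.789]
force: [0.6, 0.5, -0.8]
finger_gap: 0.0075
grip_force: 30.0
t: 10.45
position: [0.6197, -0.0633, 0.0571]
tcp_rot: [3.141, -0.001, 1.793]
force: [-3.2, 1.3, 5.8]
finger_gap: 0.0076
grip_force: 30.0
```

View pics/p2.png

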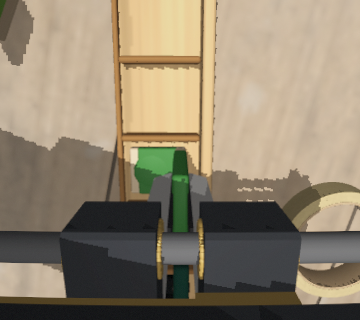

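```bash
python3 -m inch '[{"delta_pos":[0,0,0],"twist":[0,0,0],"hand":0.7},{"delta_pos":[0,0,0],"twist":[0,0,0],"hand":0.9},{"delta_pos":[0,0,0],"twist":[0,0,0],"hand":1.2},{"delta_pos":[0,0,0],"twist":[0,0,0],"hand":2},{"delta_pos":[0,0,0],"twist":[0,0,0],"hand":3},{"delta_pos":[0,0,0],"twist":[0,0,0],"hand":4},{"delta_pos":[0,0,1],"twist":[0,0,0],"hand":4},{"delta_pos":[0,0,4],"twist":[0,0,0],"hand":4},{"delta_pos":[0,0,7],"twist":[0,0,0],"hand":4},{"delta_pos":[0,0,9],"twist":[0,0,0],"hand":4}]'
python3 -m inch '[{"delta_pos":[-2,1,0],"twist":[0,0,-4],"hand":4},{"delta_pos":[-5,3,0],"twist":[0,0,-8],"hand":4},{"delta_pos":[-8,4.5,0],"twist":[0,0,-13],"hand":4},{"delta_pos":[-11,6,0],"twist":[0,0,-18],"hand":4},{"delta_pos":[-13.5,7.5,0],"twist":[0,0,-23],"hand":4},{"delta_pos":[-15.3,8.4,0],"twist":[0,0,-25.2],"hand":4},{"delta_pos":[-15.3,8.4,-1],"twist":[0,0,-25.2],"hand":4},{"delta_pos":[-15.3,8.4,-3],"twist":[0,0,-25.2],"hand":4},{"delta_pos":[-15.3,8.4,-5],"twist":[0,0,-25.2],"hand":4},{"delta_pos":[-15.3,8.4,-7],"twist":[0,0,-25.2],"hand":4}]'
python3 -m inch '[{"delta_pos":[0,0,-1.5],"twist":[0,0,0],"hand":4},{"delta_pos":[0,0,-2.5],"twist":[0,0,0],"hand":4},{"delta_pos":[0,0,-3.2],"twist":[0,0,0],"hand":4},{"delta_pos":[0,0,-3.4],"twist":[0,0,0],"hand":4},{"delta_pos":[0,0,-3.4],"twist":[0,0,0],"hand":3},{"delta_pos":[0,0,-3.4],"twist":[0,0,0],"hand":2},{"delta_pos":[0,0,-3.4],"twist":[0,0,0],"hand":1.2},{"delta_pos":[0,0,-3.4],"twist":[0,0,0],"hand":0.6},{"delta_pos":[0,0,-3.4],"twist":[0,0,0],"hand":0},{"delta_pos":[0,0,-3.4],"twist":[0,0,0],"hand":0}]'
```

```text
t: 11.33
position: [0.621, -0.0641, 0.1492]
tcp_rot: [3.138, 0.002, 1.792]
force: [-0.0, -0.4, 0.9]
finger_gap: 0.0399
grip_force: 0.0
t: 12.17
position: [0.4681, 0.0197, 0.0752]
tcp_rot: [3.139, -0.0, 1.353]
force: [0.5, -0.3, -0.2]
finger_gap: 0.0403
grip_force: 0.0
t: 13.0
position: [0.4675, 0.0201, 0.0422]
tcp_rot: [3.14, -0.0, 1.352]
force: [0.0, -0.2, 1.8]
finger_gap: 0.008
grip_force: 30.0
```

```bash
python3 -m inch '[{"delta_pos":[0,0,1.5],"twist":[0,0,0],"hand":0},{"delta_pos":[0,0,4.5],"twist":[0,0,4],"hand":0},{"delta_pos":[1.5,0,7],"twist":[0,0,8],"hand":0},{"delta_pos":[4,-0.5,7.5],"twist":[0,0,12],"hand":0},{"delta_pos":[6.5,-1,7.5],"twist":[0,0,16],"hand":0},{"delta_pos":[9,-1.8,7.5],"twist":[0,0,20],"hand":0},{"delta_pos":[11,-2.5,7.5],"twist":[0,0,24],"hand":0},{"delta_pos":[13,-3,7.5],"twist":[0,0,25.2],"hand":0},{"delta_pos":[14.1,-3,7],"twist":[0,0,25.2],"hand":0},{"delta_pos":[14.1,-3,6],"twist":[0,0,25.2],"hand":0}]'
python3 -m inch '[{"delta_pos":[0,0,-0.5],"twist":[0,0,0],"hand":0},{"delta_pos":[0,0,-1.3],"twist":[0,0,0],"hand":0},{"delta_pos":[0,0,-2.1],"twist":[0,0,0],"hand":0},{"delta_pos":[0,0,-2.9],"twist":[0,0,0],"hand":0},{"delta_pos":[0,0,-3.6],"twist":[0,0,0],"hand":0},{"delta_pos":[0,0,-4.1],"twist":[0,0,0],"hand":0},{"delta_pos":[0,0,-4.4],"twist":[0,0,0],"hand":0},{"delta_pos":[0,0,-4.55],"twist":[0,0,0],"hand":0},{"delta_pos":[0,0,-4.55],"twist":[0,0,0],"hand":0},{"delta_pos":[0,0,-4.55],"twist":[0,0,0],"hand":0}]'
python3 -m inch '[{"delta_pos":[0,0,0],"twist":[0,0,0],"hand":0.7},{"delta_pos":[0,0,0],"twist":[0,0,0],"hand":0.9},{"delta_pos":[0,0,0],"twist":[0,0,0],"hand":1.2},{"delta_pos":[0,0,0],"twist":[0,0,0],"hand":2},{"delta_pos":[0,0,0],"twist":[0,0,0],"hand":3},{"delta_pos":[0,0,0],"twist":[0,0,0],"hand":4},{"delta_pos":[0,0,1],"twist":[0,0,0],"hand":4},{"delta_pos":[0,0,4],"twist":[0,0,0],"hand":4},{"delta_pos":[0,0,8],"twist":[0,0,0],"hand":4},{"delta_pos":[0,0,11],"twist":[0,0,0],"hand":4}]'
```

```text
t: 13.83
position: [0.6107, -0.0105, 0.1021]
tcp_rot: [3.138, 0.001, 1.792]
force: [-0.1, 0.4, 0.6]
finger_gap: 0.0074
grip_force: 30.0
t: 14.67
position: [0.6084, -0.01, 0.0564]
tcp_rot: [3.141, 0.0, 1.792]
force: [-0.4, 0.8, -0.2]
finger_gap: 0.0082
grip_force: 30.0
t: 15.5
position: [0.6083, -0.0099, 0.1691]
tcp_rot: [3.14, 0.001, 1.792]
force: [0.5, 0.1, 0.8]
finger_gap: 0.0398
grip_force: 0.0
```

```bash
python3 -m inch '[{"delta_pos":[-1,-3,0],"twist":[0,0,2],"hand":4},{"delta_pos":[-2.5,-6,0],"twist":[0,0,4],"hand":4},{"delta_pos":[-4,-9,0],"twist":[0,0,6],"hand":4},{"delta_pos":[-5.5,-12,0],"twist":[0,0,8],"hand":4},{"delta_pos":[-7,-15,0],"twist":[0,0,10],"hand":4},{"delta_pos":[-8.5,-18,0],"twist":[0,0,12],"hand":4},{"delta_pos":[-10,-21,0],"twist":[0,0,13.6],"hand":4},{"delta_pos":[-10.8,-23.5,0],"twist":[0,0,13.6],"hand":4},{"delta_pos":[-10.8,-24.4,-1.5],"twist":[0,0,13.6],"hand":4},{"delta_pos":[-10.8,-24.4,-4],"twist":[0,0,13.6],"hand":4}]'
python3 -m inch '[{"delta_pos":[0,0,-2],"twist":[0,0,0],"hand":4},{"delta_pos":[0,0,-4.5],"twist":[0,0,0],"hand":4},{"delta_pos":[0,0,-6.5],"twist":[0,0,0],"hand":4},{"delta_pos":[0,0,-8],"twist":[0,0,0],"hand":4},{"delta_pos":[0,0,-8.45],"twist":[0,0,0],"hand":3},{"delta_pos":[0,0,-8.45],"twist":[0,0,0],"hand":2},{"delta_pos":[0,0,-8.45],"twist":[0,0,0],"hand":1.2},{"delta_pos":[0,0,-8.45],"twist":[0,0,0],"hand":0.6},{"delta_pos":[0,0,-8.45],"twist":[0,0,0],"hand":0},{"delta_pos":[0,0,-8.45],"twist":[0,0,0],"hand":0}]'
python3 - <<'E'
from h import *
c=cam("wrist");d=cam("top")
o=np.zeros((360,800,3),np.uint8);o[:320,:360]=c["pixels"][60:380,100:460,::-1]
o[:,365:797]=cv2.resize(d["pixels"][180:300,210:354,::-1],(432,360),interpolation=cv2.INTER_CUBIC)
cv2.imwrite("pics/p3.png",o)
E
```

```text
t: 16.33
position: [0.5014, -0.2581, 0.1302]
tcp_rot: [3.137, 0.009, 2.026]
force: [1.2, 0.7, 0.2]
finger_gap: 0.0397
grip_force: 0.0
t: 17.17
position: [0.5011, -0.2545, 0.0433]
tcp_rot: [3.14, 0.003, 2.03]
force: [1.2, 0.0, 2.5]
finger_gap: 0.0079
grip_force: 30.0
```

View pics/p3.png

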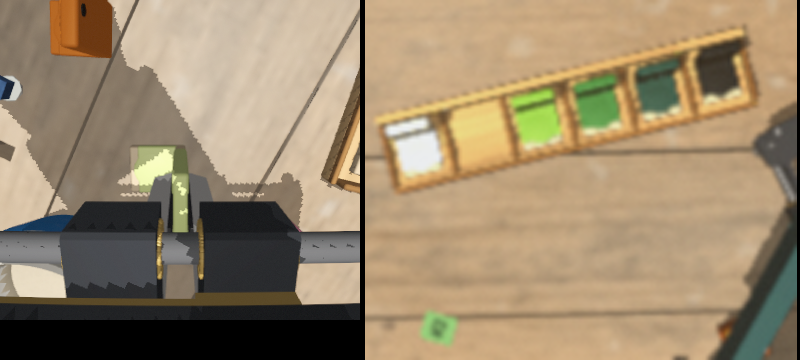

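```bash
python3 -m inch '[{"delta_pos":[0,0,1.5],"twist":[0,0,0],"hand":0},{"delta_pos":[0,0,4.5],"twist":[0,0,0],"hand":0},{"delta_pos":[0,1,8],"twist":[0,0,-2],"hand":0},{"delta_pos":[0,3.5,10.5],"twist":[0,0,-4],"hand":0},{"delta_pos":[0,6.5,11],"twist":[0,0,-6],"hand":0},{"delta_pos":[0,9.5,11],"twist":[0,0,-8],"hand":0},{"delta_pos":[0,12.5,11],"twist":[0,0,-10],"hand":0},{"delta_pos":[0,15.5,11],"twist":[0,0,-12],"hand":0},{"delta_pos":[0,18.5,11],"twist":[0,0,-13.6],"hand":0},{"delta_pos":[0,21,11],"twist":[0,0,-13.6],"hand":0}]'
python3 -m inch '[{"delta_pos":[0.5,2.5,0],"twist":[0,0,0],"hand":0},{"delta_pos":[1.5,5,-0.5],"twist":[0,0,0],"hand":0},{"delta_pos":[3,7,-1.5],"twist":[0,0,0],"hand":0},{"delta_pos":[5,8.3,-2.5],"twist":[0,0,0],"hand":0},{"delta_pos":[7,8.8,-3.5],"twist":[0,0,0],"hand":0},{"delta_pos":[8.5,8.8,-4.5],"twist":[0,0,0],"hand":0},{"delta_pos":[9.6,8.8,-5.5],"twist":[0,0,0],"hand":0},{"delta_pos":[9.6,8.8,-6],"twist":[0,0,0],"hand":0},{"delta_pos":[9.6,8.8,-6],"twist":[0,0,0],"hand":0},{"delta_pos":[9.6,8.8,-6],"twist":[0,0,0],"hand":0}]'
python3 - <<'E'
from h import *
c=cam("wrist")
cv2.imwrite("pics/p4.png",c["pixels"][60:380,100:460,::-1])
E
```

```text
t: 18.1
position: [0.4995, -0.0419, 0.1515]
tcp_rot: [3.142, -0.001, 1.792]
force: [1.8, 0.1, -0.3]
finger_gap: 0.0081
grip_force: 30.0
t: 18.93
position: [0.5951, 0.044, 0.0911]
tcp_rot: [-3.14, -0.0, 1.792]
force: [-0.0, 0.2, 0.1]
finger_gap: 0.0081
grip_force: 30.0
```

View pics/p4.png

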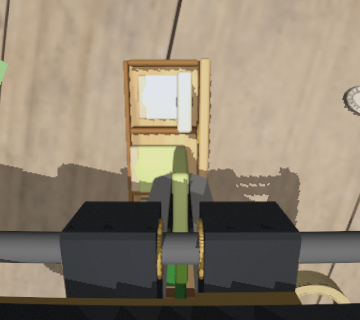

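```bash
python3 -m inch '[{"delta_pos":[0,0,-0.6],"twist":[0,0,0],"hand":0},{"delta_pos":[0,0,-1.3],"twist":[0,0,0],"hand":0},{"delta_pos":[0,0,-2],"twist":[0,0,0],"hand":0},{"delta_pos":[0,0,-2.6],"twist":[0,0,0],"hand":0},{"delta_pos":[0,0,-3],"twist":[0,0,0],"hand":0},{"delta_pos":[0,0,-3.3],"twist":[0,0,0],"hand":0},{"delta_pos":[0,0,-3.45],"twist":[0,0,0],"hand":0},{"delta_pos":[0,0,-3.55],"twist":[0,0,0],"hand":0},{"delta_pos":[0,0,-3.55],"twist":[0,0,0],"hand":0},{"delta_pos":[0,0,-3.55],"twist":[0,0,0],"hand":0}]'
python3 -m inch '[{"delta_pos":[0,0,0],"twist":[0,0,0],"hand":0.7},{"delta_pos":[0,0,0],"twist":[0,0,0],"hand":0.9},{"delta_pos":[0,0,0],"twist":[0,0,0],"hand":1.2},{"delta_pos":[0,0,0],"twist":[0,0,0],"hand":2},{"delta_pos":[0,0,0],"twist":[0,0,0],"hand":3},{"delta_pos":[0,0,0],"twist":[0,0,0],"hand":4},{"delta_pos":[0,0,1],"twist":[0,0,0],"hand":4},{"delta_pos":[0,0,4],"twist":[0,0,0],"hand":4},{"delta_pos":[0,0,8],"twist":[0,0,0],"hand":4},{"delta_pos":[0,0,12],"twist":[0,0,0],"hand":4}]'
python3 -m inch '[{"delta_pos":[-3,0,2],"twist":[0,0,0],"hand":4},{"delta_pos":[-7,0,4],"twist":[0,0,0],"hand":4},{"delta_pos":[-11,0,6],"twist":[0,0,0],"hand":4},{"delta_pos":[-14,0,8],"twist":[0,0,0],"hand":4},{"delta_pos":[-17,-2,10],"twist":[0,0,0],"hand":4},{"delta_pos":[-20,-4,12],"twist":[0,0,0],"hand":4},{"delta_pos":[-20,-6,12],"twist":[0,0,0],"hand":4},{"delta_pos":[-20,-7,12],"twist":[0,0,0],"hand":4},{"delta_pos":[-20,-7,12],"twist":[0,0,0],"hand":4},{"delta_pos":[-20,-7,12],"twist":[0,0,0],"hand":4}]'
python3 - <<'E'
from h import *
c=cam("scene");d=cam("top")
o=np.zeros((600,800,3),np.uint8);o[:600,:400]=cv2.resize(c["pixels"][150:300,220:320,::-1],(400,600),interpolation=cv2.INTER_CUBIC)
o[:320,400:]=cv2.resize(d["pixels"][180:250,205:355,::-1],(400,187),interpolation=cv2.INTER_CUBIC) if 0 else cv2.resize(d["pixels"][180:260,250-25-12:350-1-12+13,::-1],(400,320),interpolation=cv2.INTER_CUBIC)
cv2.imwrite("pics/f.png",o)
E
```

```text
t: 19.82
position: [0.5957, 0.0441, 0.0573]
tcp_rot: [-3.141, -0.0, 1.792]
force: [-3.2, 0.5, 4.7]
finger_gap: 0.008
grip_force: 30.0
t: 20.65
position: [0.5951, 0.0441, 0.1767]
tcp_rot: [-3.139, -0.001, 1.792]
force: [1.6, -0.9, -0.2]
finger_gap: 0.0398
grip_force: 0.0
t: 21.48
position: [0.3961, -0.0259, 0.2953]
tcp_rot: [-3.14, -0.001, 1.791]
force: [-0.0, -0.9, -0.2]
finger_gap: 0.04
grip_force: 0.0
```

View pics/f.png

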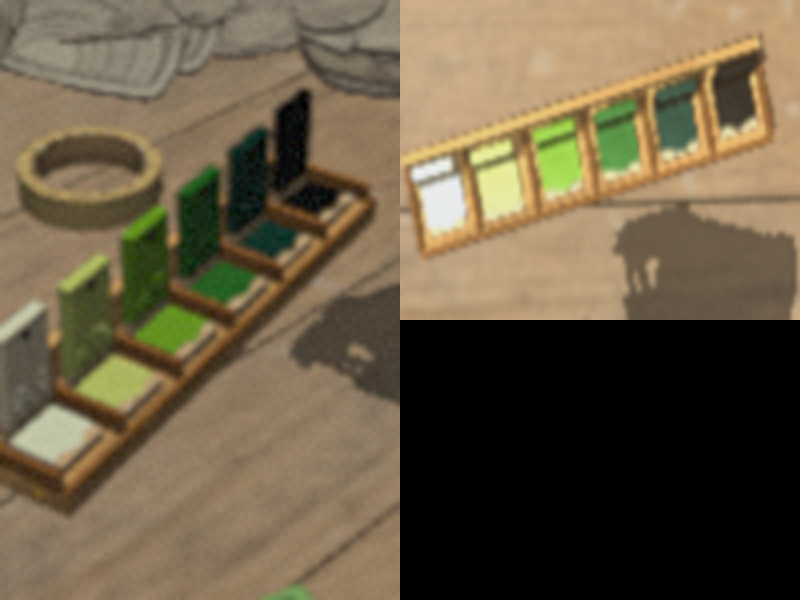

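All six tiles stand upright in order of shade, one to a bay, with their feet to the front. They line up with the end tiles.

```bash
python3 -c "
from cell import bot
print(bot.hand_in())"
```

```text
the job is handed in; nothing more can be done
None
```

The four green tiles now stand in the rack in shade order (cream, pale, leaf, forest, deep, black), checked in the final camera images, and the job is handed in after about 21.5 s of robot time; the hand-in call returned no verdict.

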